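# Fit the diffuser and bring the first slide to its click stop in a slide scanner

## Robot

A 6-joint arm with a two-finger parallel gripper is mounted at the origin on the work surface; the furniture and walls round the work are solid. World frame = base frame: x ahead of the robot, y to its left, z up, the work surface at z = 0. Lengths are in m, angles in rad, forces in N, time in s.
With the tool pointing down it reaches from about 0.375 to 0.9 m from the base axis. Payload 3.1 kg.
Tool frame: the origin (TCP) lies midway between the tips of the shut fingers; the grasp point (between the pads) lies 19 mm behind it; z points along the fingers, y is the line along which they close (so a half turn about z gives the same grasp; the last joint's range is limited). The gripper opens to 85 mm and grips with 20 to 120 N. Pads are 22 mm wide; open, the fingers measure 114 mm over their backs; the gripper's body (76 mm by 85 mm) begins 54 mm behind the grasp point. The pads swing forward as they close: fully open they stand 13 mm farther back than shut.
Start: joints at [0.955, 0.527, 1.433, -0, 1.181, -0.178], TCP at [0.265, 0.566, 0.231] pointing down, gripper open.
Joint ranges: [-3.08, 3.08], [-0.75, 2.2], [0.22, 2.44], [-1.43, 4.57], [0, 2.65], [-2.85, 2.85]. Speed limits (rad/s): [2.79, 2.79, 3.14, 3.14, 3.14, 3.14].

## Interface

Orientations are given as a unit quaternion [x, y, z, w].
In Python, from station import manip gives the robot as it stands.
- The arm moves only by the tool step_arm, never from a script. Its argument "targets" is text: rows parted by semicolons, each of 4 numbers parted by spaces: the shift along the tool's x, y, z in mm, then the turn about the tool's z in degrees. A call has 1 to 12 rows; each row is the pose to reach, as a shift and turn from the pose commanded when the call began, along the tool's axes at that moment; what a row does not reach only later rows make up. A row lasts 1/10 s, in which the tool goes at most 50 mm and 8.59 degrees, less where a joint would pass 70% of its speed; a pose out of reach is approached as far as the arm can. A call with a gripper value outside its range is refused whole. "gripper" is the closure, from 0 (fully open) to 1 (shut), set as the call begins (left out, the last holds). The fingers move at their own pace and stop on an object; "squeeze" is the grip in N (left out, the last holds). Time passes only in rows, so rows that repeat a pose let the fingers close. It gives the time, the measured TCP pose, the force, the opening and the grip force at its end, in the units of the state.
- manip.sense(): the state, without advancing time (a new reading comes with each control period).
- manip.snapshot(name): name is "scene" or "top" or "wrist"; returns the picture (384x512x3 uint8, red, green, blue); there is no depth.
- manip.get_calibration(name): a dict with "fov_y" (degrees; the focal length in pixels is half the picture's height over the tangent of half this angle, whatever the lens; pixels are square), "cx", "cy" (the principal point, pixels), "extrinsics" (4x4, takes a point from camera to world coordinates); the wrist camera has in their place "tool_from_camera" (4x4, takes a point from camera to tool coordinates, whose origin is the TCP and whose axes are the flange's). Camera axes: x right, y down, z forward; pixel columns grow to the right and rows downward; lengths in m; the calibration is good to about 2 mm. The wrist camera is an equidistant fisheye: a pixel r from the principal point sees the ray r / f radians off the axis. A picture is of the moment at which its call begins: read the wrist's pose just before it. get_calibration takes no time and is no camera call.
- manip.sign_off(): hands the job in; it is judged then, once.
Trained networks look in the newest picture that a camera, given by its name, has taken for a name from the list of things; names that differ only in an ending like _2 or _b are one class to them, and where a whole thing is asked for, a point or a joint stands for the part that bears it (a point fixed in the world has none). Each returns a list of dicts, best first, with "p" (0 to 1); they miss things now and then, are a little off and sometimes report something else, mostly with a low value. They report only what shows in the picture. A call takes as long as a camera call. They do not tell look-alikes from the thing itself.
- manip.recognise(camera, query): "position" ([column, row] in pixels, amid what is visible of it).
- manip.masks_of(camera, query): "pixels" (384x512 bool, what is visible of it) and "position" ([column, row] in pixels, amid what is visible of it).
- manip.mark_of(camera, query): "position" ([column, row] in pixels: a listed point, or the origin of a listed thing).
The state is a dict: "t": time; "q": joint angles; "qd": joint speeds; "tau": joint torques, N m; "tcp_pos": TCP position; "tool_rot": TCP orientation; "force": force on the tool from outside, world axes, zero at the start; "ft_torque": the same for the moment, N m; "finger_gap": opening from 0.0 (shut) to 1.0 (fully open); "gripper_force": force on a finger pad.
Only numpy, scipy, OpenCV 4.12 (cv2) and the standard library are available. Lean on these libraries where they do the work, as an engineer would, in place of code of your own. Each camera call takes 0.05 s, during which the arm holds its last target. There are 200 camera calls.

## Task

Get the first photo slide ready to scan: gently set the white opal cover into the round light well on top of the slide scanner, without dropping it, so that it sits fully down and level, and let go of it. Then take the slide tray by its orange grip and push it into the scanner until it clicks into its first stop - do not run it past that stop - and finish still holding the grip, keeping the tray steady in the notch for the exposure. Leave the tumbler, tape roll, computer mouse and wooden box where they are.

Things in the scene. Friction and masses are not known exactly. Their poses are not given: they have to be found in the camera images.
- scanner: Slide scanner, fixed: grey housing with light top, 112 x 104 mm, top 68 mm above the desk, and a 90 mm long, 34 mm high tray bed on its +y side. Origin under the housing's centre, at desk height. The tray lies along its y axis and goes in towards its -y. A brass plug on the -x face (towards the robot) at y = +30 mm marks the spring ball that presses on the tray's edge.
- well_rim (a point): Centre of the mouth of the light well, in the plane of its rim, 82 mm above the desk: a black collar on top of the housing, 62 mm outside, 50 mm bore, standing 14 mm above the housing. z up.
- cover: Opal diffuser cover, loose, about 70 g, round, standing on the desk. From below: black plug 46 mm across, 9 mm high; black flange 58 mm across, 5 mm high; white drum 55 mm across from 14 to 33 mm, domed to 39.5 mm; grip it by the drum. Origin: centre of the plug's underside, z up. Seated, the flange rests on the well's rim and the origin is 9 mm below the rim plane.
- tray_grip (a point): Middle of the tray's upright orange grip plate, 66 mm above the desk: 36 mm wide (scanner x), 10 mm thick (scanner y), 42 to 82 mm above the desk; pinch it from above along the scanner's y. The black tray (62 mm wide, top at 43 mm) runs 222 mm from here to the scanner's -y, with three white slide frames and notches in its -x edge 150, 96 and 42 mm from the grip.
- tray (a joint): How far the tray is pushed in, m: 0 fully drawn out, growing towards the scanner's -y. It starts short of the first stop. The ball drops into the first notch at 0.065, the second at 0.119, the third at 0.173. Sliding takes 2 to 3 N; the last 4 mm before a notch the ball pulls the tray in by itself, and pushing it on out takes about 15 N, so the push rises sharply just after the click.
- tumbler: Glass tumbler, 77 mm across, 84 mm high, loose bystander. Origin at the centre of its underside.
- tape_roll: Roll of tan tape lying flat, 93 mm across, 19 mm high, loose bystander. Origin at the centre of its underside.
- mouse: White computer mouse, 107 x 58 x 33 mm, loose bystander. Origin at the centre of its underside.
- slide_box: Wooden index box with closed lid, 124 x 165 x 85 mm, loose bystander. Origin at the centre of its underside.
Not all that is in view belongs to the job. Leave any blue or red look-alike of the cover alone.

How it is judged:
On the way, in this order (a step that is already met when the one before it is completed fails the run):
1. the cover sits fully down and level in the light well, let go, while the tray is still short of its first stop (horizontal distance between cover and well_rim below 0.005 m and z of cover in the frame of well_rim below -0.006 m and angle between cover's own z axis and vertical below 0.08 rad and contact force between each of the arm, the fingers and cover below 0.1 N and value of joint tray below 0.055 m), for 0.3 s.
2. the tray is in its first stop with the fingers on it (value of joint tray between 0.0625 and 0.0675 m and contact force between the fingers and tray above 5 N), for 0.2 s.
At the end, for the whole second after the job is handed in: The tray rests in its first notch (joint within 2.5 mm of 0.065, still) with the fingers holding its grip (more than 5 N), and the cover sits in the light well: within 5 mm of its centre, down to within 3 mm of fully home, tilted less than 0.08 rad, untouched (all of step 2 and velocity of joint tray between -0.01 and 0.01 m/s and horizontal distance between cover and well_rim below 0.005 m and z of cover in the frame of well_rim below -0.006 m and angle between cover's own z axis and vertical below 0.08 rad and contact force between each of the arm, the fingers and cover below 0.1 N); the arm keeps its last pose, push and grip.
It fails at once if the tray is run past its first stop (more than 10 mm beyond the notch) (value of joint tray above 0.075 m).
It fails at once if a bystander (tumbler, tape roll, mouse or wooden box) is moved by more than 20 mm (distance of any of tumbler, tape_roll, mouse, slide_box from where it was at the start of the episode above 0.02 m).
It fails at once if the cover is dropped (falls free faster than 0.6 m/s) (linear speed of cover above 0.6 m/s and contact force between the fingers and cover below 0.05 N).
It also fails if it takes over 58 s, if anything falls off the work surface, if the arm or the gripper's body presses on something with over 40 N, if the wrist force passes 120 N, or if a joint passes its speed limit or range.

## Working session

There is one attempt and no reset: what is moved stays moved. The work goes in short steps, Python scripts to look and compute and a tool call to move; the robot and the scene stay as the last step left them, time stands still between calls to the robot, and variables do not carry over. Pictures are saved under pics/ and viewed, at most 10 in all, crops included, and the job is handed in when it is done.

Besides the shell and the picture viewer there is one more tool, called as name(argument=value, ...), one argument or row to a line, values as JSON. step_arm: Moves the arm, as the interface text tells. Its arguments: {"type":"object","properties":{"targets":{"type":"string"},"gripper":{"type":"number"},"squeeze":{"type":"number"}},"required":["targets"]}

```bash
mkdir -p pics; cat > h.py <<'E'
import numpy as np, cv2
from station import manip
from scipy.spatial.transform import Rotation as R
def ray(cam,px,st=None):
    c=manip.get_calibration(cam); f=192/np.tan(np.radians(c["fov_y"])/2)
    u=np.array([px[0]-c["cx"],px[1]-c["cy"]])
    if cam=="wrist":
        r=np.hypot(*u); th=r/f; d=np.r_[u/max(r,1e-9)*np.sin(th),np.cos(th)]
        T=np.eye(4); T[:3,:3]=R.from_quat(st["tool_rot"]).as_matrix(); T[:3,3]=st["tcp_pos"]
        E=T@np.array(c["tool_from_camera"])
    else:
        d=np.r_[u/f,1]; E=np.array(c["extrinsics"])
    return E[:3,3],E[:3,:3]@d
def at(cam,px,z,st=None):
    o,d=ray(cam,px,st); return o+d*(z-o[2])/d[2]
E
python3 - <<'E'
from h import *
s=manip.sense(); print(s)
ims=[]
for c in("scene","top"):
    im=manip.snapshot(c); np.save(c+".npy",im); cv2.imwrite(f"pics/{c}0.png",im[:,:,::-1])
    k=manip.get_calibration(c); print(c,k["fov_y"],np.round(k["extrinsics"],3).tolist())
    for q,z in(("scanner",0),("well_rim",.082),("cover",0),("tray_grip",.066),("tumbler",0),("tape_roll",0),("mouse",0),("slide_box",0)):
        for d in manip.mark_of(c,q)[:3]:
            print(c,q,round(d["p"],2),np.round(d["position"]),np.round(at(c,d["position"],z),3))
E
```

```text
{'t': 0.0, 'q': array([ 9.54483789e-01,  5.28495301e-01,  1.43389552e+00,  8.04565871e-06,
        1.18136309e+00, -1.78514543e-01]), 'qd': array([ 0.0010166 ,  0.00085318, -0.00123014,  0.00043515, -0.00119388,
        0.00043442]), 'tau': array([-6.24264776e-04, -4.42350125e+01, -1.78021860e+01, -9.92703008e-05,
        8.28812539e-03,  1.87333984e-05]), 'tcp_pos': array([0.2645332 , 0.56548163, 0.23031786]), 'tool_rot': array([ 2.17156393e-01,  9.76136227e-01, -9.94968328e-04, -4.21670094e-04]), 'force': array([ 0.10905451,  0.39273173, -0.01961175]), 'ft_torque': array([-0.00156353, -0.01960565,  0.00872384]), 'gripper_force': 0.0, 'finger_gap': 1.0016310459902409}
scene 56.05097788923115 [[-0.597, -0.532, 0.601, 0.06], [-0.802, 0.386, -0.455, 0.335], [0.011, -0.754, -0.657, 0.64], [0.0, 0.0, 0.0, 1.0]]
scene scanner 0.68 [155. 266.] [0.578 0.212 0.   ]
scene scanner 0.57 [245. 235.] [ 0.538 -0.001  0.   ]
scene well_rim 0.74 [246. 205.] [ 0.55  -0.014  0.082]
scene cover 0.95 [336. 204.] [ 0.484 -0.257  0.   ]
scene cover 0.92 [356. 184.] [ 0.51  -0.364  0.   ]
scene cover 0.85 
[... 199 characters left out ...]
 slide_box 0.75 [191. 186.] [0.773 0.014 0.   ]
top 47.84871504354002 [[-0.305, -0.902, 0.306, 0.182], [-0.952, 0.29, -0.094, 0.051], [-0.004, -0.32, -0.947, 1.254], [0.0, 0.0, 0.0, 1.0]]
top scanner 0.73 [239. 214.] [ 0.558 -0.003  0.   ]
top well_rim 0.83 [239. 208.] [ 0.55  -0.005  0.082]
top cover 0.88 [296. 223.] [ 0.478 -0.157  0.   ]
top cover 0.76 [289. 181.] [ 0.612 -0.181  0.   ]
top cover 0.63 [359. 192.] [ 0.512 -0.375  0.   ]
top tray_grip 0.62 [162. 241.] [0.528 0.228 0.066]
top tumbler 0.93 [318. 159.] [ 0.654 -0.292  0.   ]
top tape_roll 0.55 [232. 280.] [0.372 0.073 0.   ]
top mouse 0.78 [300. 265.] [ 0.355 -0.127  0.   ]
top slide_box 0.61 [218. 150.] [ 0.781 -0.003  0.   ]
```

```bash
python3 - <<'E'
import cv2
a=cv2.imread("pics/scene0.png"); b=cv2.imread("pics/top0.png")
cv2.imwrite("pics/a1.png",cv2.resize(a[120:330,90:400],(800,542),interpolation=cv2.INTER_CUBIC))
cv2.imwrite("pics/b1.png",cv2.resize(b[120:310,130:400],(800,563),interpolation=cv2.INTER_CUBIC))
E
```

```text
(no output)
```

View pics/a1.png

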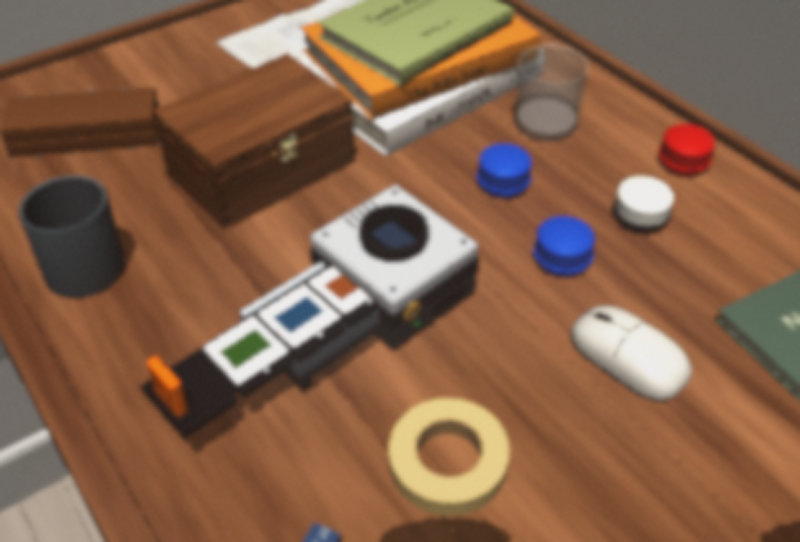

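View pics/b1.png

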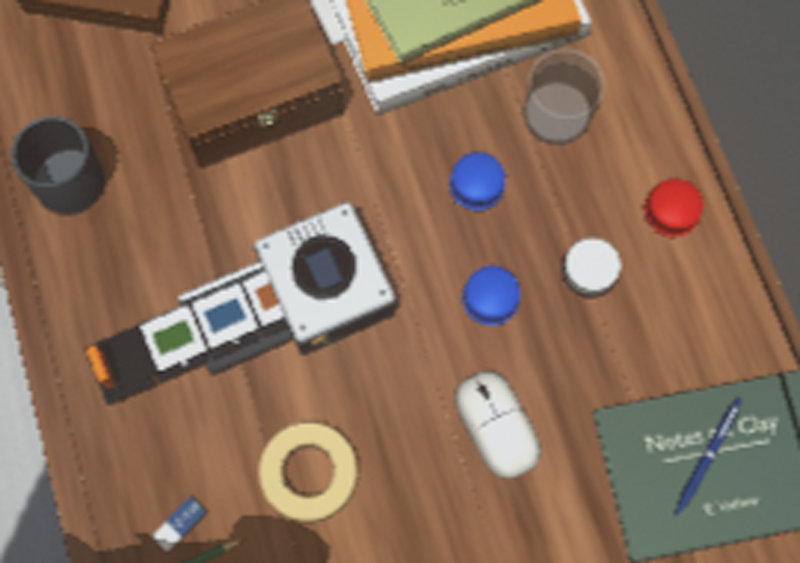

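The white disc is at top (330,210) and scene (340,198). The look-alikes are blue at top (291,181) and (296,220) and red at (358,190). Only the white drum on a black flange fits "white opal cover", and the enlarged crops confirm it. The scanner well is at top (239,209) and the orange grip at top (163,243).

```bash
python3 - <<'E'
from h import *
from scipy.ndimage import label
for c,p,z in(("scene",(340,198),.028),("top",(330,209),.036)):
    im=np.load(c+".npy").astype(int)
    l,n=label((im.min(2)>140)&(im.max(2)-im.min(2)<45)); m=l==l[p[1],p[0]]
    r,cc=np.nonzero(m); print(c,m.sum(),cc.mean(),r.mean(),np.ptp(cc),np.ptp(r),np.round(at(c,(cc.mean(),r.mean()),z),3))
    o=(im[:,:,0]>180)&(im[:,:,2]<70)&(im[:,:,1]<150)&(im[:,:,1]>60)
    l,n=label(o)
    for i in range(1,n+1):
        r,cc=np.nonzero(l==i)
        if len(r)>20: print(c,"orange",len(r),cc.mean(),r.mean(),np.round(at(c,(cc.mean(),r.mean()),.066),3))
# scanner top corners (top crop px)
for q in((257,240),(350,206),(395,298),(301,342)):
    print(np.round(at("top",(130+q[0]*.3375,120+q[1]*.3375),.068),3))
s=manip.sense(); print(R.from_quat(s["tool_rot"]).as_matrix().round(3).tolist())
print(np.round(manip.get_calibration("wrist")["tool_from_camera"],3).tolist(),manip.get_calibration("wrist")["fov_y"])
E
```

```text
scene 267 339.72659176029964 195.38576779026218 21 15 [ 0.484 -0.263  0.028]
scene orange 239 280.0083682008368 136.89539748953976 [ 0.744 -0.277  0.066]
scene orange 150 223.52 143.16666666666666 [ 0.813 -0.123  0.066]
scene orange 74 152.66216216216216 264.0405405405405 [0.532 0.225 0.066]
top 256 329.7578125 208.79296875 18 17 [ 0.479 -0.261  0.036]
top orange 22 356.22727272727275 192.5 [ 0.495 -0.344  0.066]
top orange 39 162.07692307692307 242.0 [0.525 0.229 0.066]
[0.593 0.05  0.068]
[ 0.599 -0.047  0.068]
[ 0.496 -0.06   0.068]
[0.483 0.038 0.068]
[[-0.906, 0.424, 0.0], [0.424, 0.906, 0.0], [-0.0, 0.0, -1.0]]
[[0.001, -0.964, -0.266, 0.067], [1.0, 0.001, -0.001, 0.001], [0.001, -0.266, 0.964, -0.144], [0.0, 0.0, 0.0, 1.0]] 65.70646984690485
```

step_arm(
  targets="-29 -35 0 5;-58 -70 0 10;-87 -105 0 16;-116 -140 0 21;-145 -174 0 27;-174 -209 0 32;-203 -244 0 38;-232 -279 0 43;-261 -314 0 49;-290 -349 0 54;-319 -384 0 60;-348 -419 0 65",
  gripper=0,
)

```text
t: 2.1
tcp_pos: [0.4029, 0.0372, 0.2317]
tool_rot: [0.709, 0.705, 0.0, 0.001]
force: [0.7, -0.1, 0.1]
finger_gap: 0.998
gripper_force: 0.0
```

step_arm(
  targets="-45 12 5 0;-90 24 15 0;-135 36 25 0;-180 48 35 0;-225 60 45 0;-270 70 55 0;-299 78 60 0;-299 78 60 0;-299 78 60 0;-299 78 60 0",
)

```text
t: 3.1
tcp_pos: [0.4795, -0.2589, 0.1713]
tool_rot: [0.707, 0.707, 0.0, -0.001]
force: [-0.3, 0.1, -0.2]
finger_gap: 1.0
gripper_force: 0.0
```

```bash
cat > look.py <<'E'
from h import *
import sys
s=manip.sense(); im=manip.snapshot("wrist"); np.save("w.npy",im); cv2.imwrite("pics/"+sys.argv[1],cv2.resize(im[:,:,::-1],(640,480)))
print(s["t"],s["tcp_pos"].round(4),s["tool_rot"].round(3))
for a in sys.argv[2:]:
    q,z=a.split(":")
    for d in manip.masks_of("wrist",q)[:3]:
        m=d["pixels"].astype(np.uint8); col=im[d["pixels"]].mean(0).round()
        print("mask",q,round(d["p"],2),m.sum(),np.round(d["position"]),col,at("wrist",d["position"],float(z),s).round(4))
    for d in manip.mark_of("wrist",q)[:3]: print("mark",q,round(d["p"],2),np.round(d["position"]),at("wrist",d["position"],float(z),s).round(4))
E
python3 look.py w1.png cover:0
```

```text
3.1 [ 0.4795 -0.2589  0.1713] [ 0.707  0.707  0.    -0.001]
mask cover 0.84 2505 [372. 112.] [ 50. 110. 201.] [ 0.6132 -0.1851  0.    ]
mask cover 0.83 2580 [254. 180.] [212. 213. 207.] [ 0.4825 -0.2636  0.    ]
mask cover 0.73 2698 [257.  78.] [ 48.  97. 193.] [ 0.4854 -0.1543  0.    ]
mark cover 0.96 [282. 260.] [ 0.5165 -0.3627  0.    ]
mark cover 0.91 [362. 110.] [ 0.6007 -0.184   0.    ]
mark cover 0.83 [257.  77.] [ 0.4848 -0.1534  0.    ]
```

View pics/w1.png

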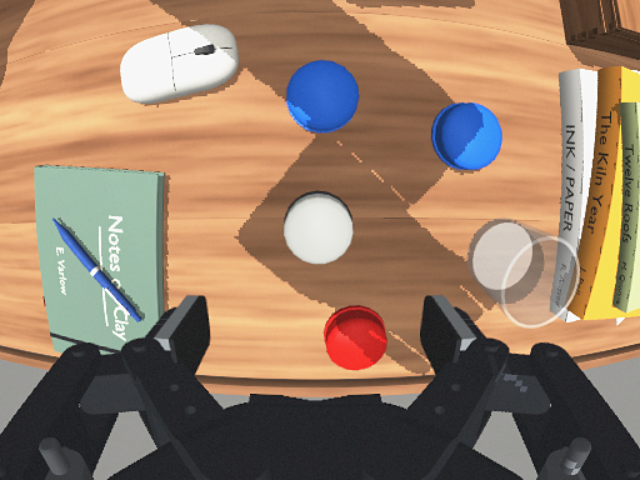

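The white cover is at wrist view (318,228), between the blue ones at (322,96) and (467,135) and red at (355,337). It works out to about (0.482, -0.257), which agrees with the overhead cameras. I'm descending to grip the drum above the flange.

step_arm(
  targets="1 2.5 35 0;1 2.5 75 0;1 2.5 110 0;1 2.5 135 0;1 2.5 150 0;1 2.5 158 0;1 2.5 158 0;1 2.5 158 0",
)

```text
t: 4.05
tcp_pos: [0.4831, -0.2591, 0.014]
tool_rot: [0.707, 0.707, 0.0, 0.001]
force: [0.4, -0.2, -0.0]
finger_gap: 1.002
gripper_force: 0.0
```

step_arm(
  targets="0 0 0 0;0 0 0 0;0 0 0 0;0 0 0 0;0 0 0 0;0 0 0 0;0 0 0 0;0 0 0 0",
  gripper=1,
  squeeze=30,
)

```text
t: 4.85
tcp_pos: [0.483, -0.2594, 0.0147]
tool_rot: [0.708, 0.707, 0.0, 0.001]
force: [-0.1, 1.3, 5.5]
finger_gap: 0.633
gripper_force: 30.9
```

step_arm(
  targets="0 0 -10 0;0 0 -35 0;0 0 -75 0;10 5 -115 0;35 15 -150 0;70 30 -180 0;110 50 -190 0;140 63 -190 0;149 67 -190 0;149 67 -190 0;149 67 -190 0;149 67 -190 0",
)

```text
t: 6.05
tcp_pos: [0.5491, -0.1115, 0.203]
tool_rot: [0.708, 0.706, -0.0, -0.0]
force: [0.4, 0.0, -0.8]
finger_gap: 0.631
gripper_force: 31.9
```

```bash
python3 look.py w2.png well_rim:0.082 scanner:0 cover:0.2
```

```text
6.05 [ 0.5491 -0.1115  0.203 ] [ 0.708  0.706 -0.    -0.   ]
mask well_rim 0.77 14093 [249.  66.] [152. 153. 155.] [ 0.5468 -0.0019  0.082 ]
mark well_rim 0.8 [250.  67.] [ 0.5483 -0.0027  0.082 ]
mask scanner 0.92 13773 [248.  65.] [152. 154. 156.] [0.5453 0.0117 0.    ]
mark scanner 0.86 [254.  75.] [ 0.5527 -0.0006  0.    ]
mask cover 0.87 10350 [253. 249.] [148. 150. 144.] [ 0.55   -0.1161  0.2   ]
mask cover 0.81 1494 [193. 207.] [ 30.  61. 124.] [ 0.5186 -0.0918  0.2   ]
mask cover 0.67 448 [306. 220.] [ 30.  57. 113.] [ 0.5783 -0.0994  0.2   ]
mark cover 0.9 [254. 235.] [ 0.5503 -0.1075  0.2   ]
mark cover 0.76 [294. 226.] [ 0.5721 -0.1027  0.2   ]
```

View pics/w2.png

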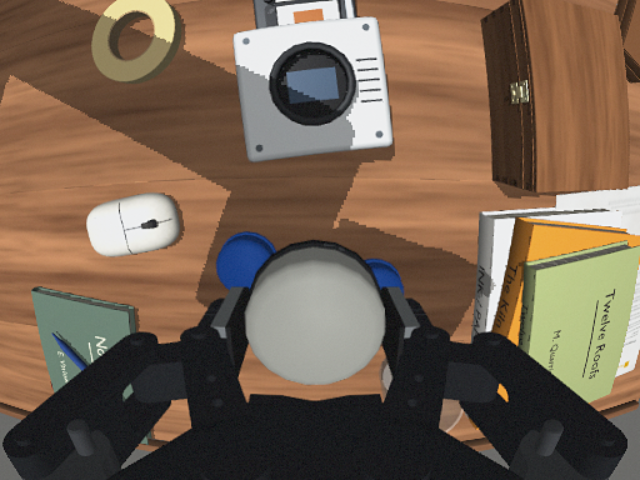

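```bash
cat > fit.py <<'E'
from h import *
from scipy.optimize import least_squares
from scipy.ndimage import label
def circ(P,r=None):
    x0=[*P.mean(0)]+([] if r else [.03])
    f=least_squares(lambda v:np.hypot(*(P-v[:2]).T)-(r or v[2]),x0,loss="soft_l1",f_scale=.0008)
    return f.x.round(4),np.abs(f.fun).mean().round(5)
def contour(m,z,s):
    c=max(cv2.findContours(m.astype(np.uint8),0,1)[0],key=len)[:,0].astype(float)
    return np.array([at("wrist",p,z,s)[:2] for p in c]),c
E
python3 - <<'E'
from fit import *
s=manip.sense(); im=np.load("w.npy").astype(int)
g=im.max(2)
m=np.zeros(g.shape,bool); m[25:108,205:295]=g[25:108,205:295]<75
l,n=label(m); k=np.bincount(l.ravel())[1:].argmax()+1
P,c=contour(l==k,.082,s); print("collar",len(P),circ(P),circ(P,.031), c.min(0),c.max(0))
m=(im.min(2)>115)&(im.max(2)-im.min(2)<30); m[:190]=0
l,n=label(m); k=l[250,253]; z=s["tcp_pos"][2]+.0183
P,c=contour(l==k,z,s); print("cover",len(P),c.min(0),c.max(0))
print(circ(P)); Q=P[c[:,1]>c[:,1].mean()]; print(circ(Q),circ(Q,.0275)); print(s["tcp_pos"])
E
```

```text
collar 199 (array([ 0.5482, -0.0014,  0.0299]), np.float64(0.00039)) (array([ 0.5484, -0.0015]), np.float64(0.00117)) [215.  34.] [284. 100.]
cover 299 [197. 209.] [307. 307.]
(array([ 0.5499, -0.112 ,  0.0268]), np.float64(0.00018))
(array([ 0.5498, -0.1123,  0.0265]), np.float64(0.00017)) (array([ 0.5498, -0.1111]), np.float64(0.00039))
[ 0.54957881 -0.11068233  0.20318858]
```

step_arm(
  targets="20 -1 15 0;40 -1 35 0;46 -1 43 0;46 -1 43 0;46 -1 43 0;46 -1 43 0",
)

```text
t: 7.0
tcp_pos: [0.5498, -0.0652, 0.1612]
tool_rot: [0.708, 0.706, 0.0, 0.001]
force: [0.1, -0.6, -0.8]
finger_gap: 0.626
gripper_force: 31.9
```

```bash
python3 look.py w3.png well_rim:0.082; python3 - <<'E'
from fit import *
s=manip.sense(); im=np.load("w.npy").astype(int)
print(s["tcp_pos"])
d=manip.mark_of("wrist","well_rim")[0]["position"]; g=im.max(2)
m=(g<75); y,x=np.mgrid[:384,:512]; m&=np.hypot(x-d[0],y-d[1])<60
l,n=label(m); k=np.bincount(l.ravel())[1:].argmax()+1
P,c=contour(l==k,.082,s); print("collar",len(P),circ(P),circ(P,.031), c.min(0),c.max(0))
cv2.imwrite("pics/m3.png",(l==k)*255)
m=(im.min(2)>115)&(im.max(2)-im.min(2)<30); m[:190]=0
l,n=label(m); k=l[250,253]; z=s["tcp_pos"][2]+.0183
P,c=contour(l==k,z,s); print("cover",len(P),c.min(0),c.max(0))
print(circ(P)); Q=P[c[:,1]>c[:,1].mean()]; print(circ(Q),circ(Q,.0275)); print(s["tcp_pos"])
E
```

```text
7.0 [ 0.5498 -0.0652  0.1612] [0.708 0.706 0.    0.001]
mask well_rim 0.66 22250 [245.  99.] [138. 140. 142.] [0.5452 0.0128 0.082 ]
mark well_rim 0.57 [249. 118.] [ 0.5481 -0.0019  0.082 ]
[ 0.54938471 -0.06497652  0.16102169]
collar 235 (array([ 0.5472, -0.0016,  0.03  ]), np.float64(0.00027)) (array([ 0.5472, -0.0017]), np.float64(0.00103)) [208.  78.] [289. 158.]
cover 299 [197. 206.] [307. 307.]
(array([ 0.5497, -0.0662,  0.0268]), np.float64(0.00032))
(array([ 0.5496, -0.0667,  0.0264]), np.float64(0.00017)) (array([ 0.5496, -0.0654]), np.float64(0.00044))
[ 0.54938471 -0.06497652  0.16102169][ WARN:0@1.076] global loadsave.cpp:1063 imwrite_ Unsupported depth image for selected encoder is fallbacked to CV_8U.
```

View pics/w3.png

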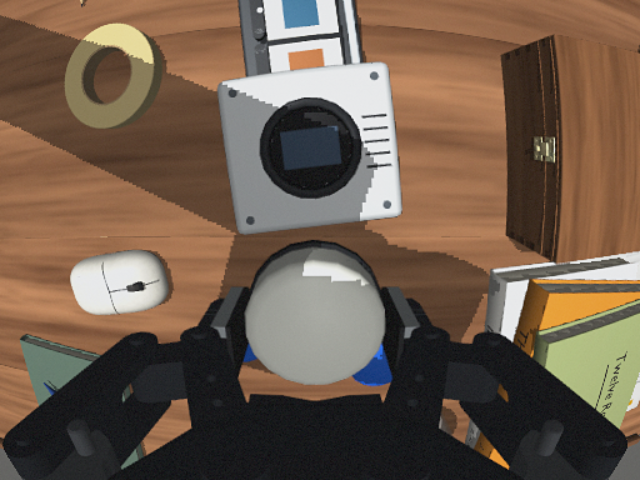

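Collar centre at (311,148) in the view, fitted at (0.5474, -0.0016). Both looks agree, so I'll move over it.

step_arm(
  targets="20 -2 0 0;45 -2 0 0;60 -2 15 0;64 -2 35 0;64 -2 48 0;64 -2 53 0;64 -2 53 0;64 -2 53 0;64 -2 53 0",
)

```text
t: 8.1
tcp_pos: [0.5476, -0.0007, 0.108]
tool_rot: [0.708, 0.706, 0.0, 0.001]
force: [-0.3, 0.0, -1.0]
finger_gap: 0.625
gripper_force: 31.9
```

```bash
python3 - <<'E'
from fit import *
P=[]
for i in range(4):
    s=manip.sense(); im=manip.snapshot("scene"); P.append(np.r_[s["tcp_pos"],s["force"]])
print(np.mean(P,0).round(4))
cv2.imwrite("pics/s4.png",cv2.resize(im[150:270,170:330,::-1],(800,600),interpolation=cv2.INTER_CUBIC))
E
```

```text
[ 5.475e-01 -6.000e-04  1.080e-01 -2.704e-01  2.581e-01 -7.538e-01]
```

View pics/s4.png

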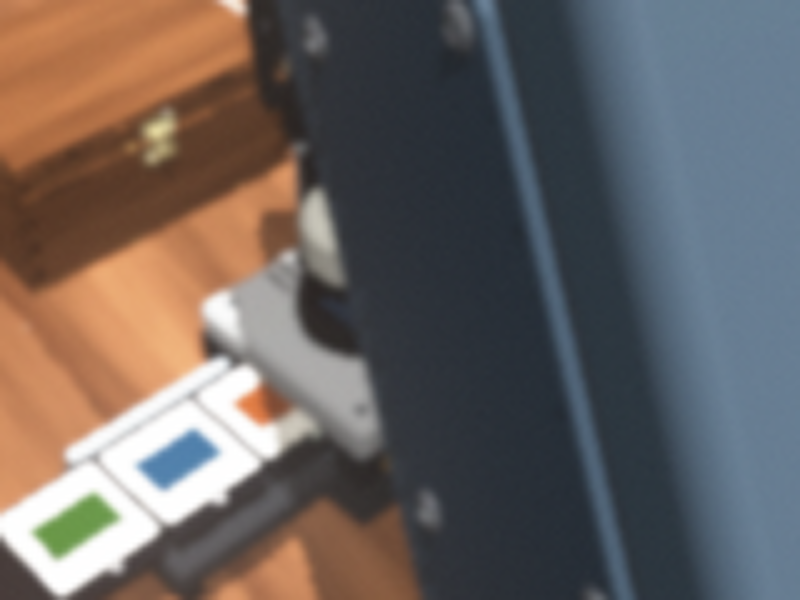

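The arm hides most of the well in this view, with the cover partly visible at (325,235). I'll go down by feel.

step_arm(
  targets="0 0 4 0;0 0 8 0;0 0 10 0;0 0 12 0;0 0 13 0;0 0 14 0;0 0 14 0",
)

```text
t: 9.0
tcp_pos: [0.5469, -0.0002, 0.0932]
tool_rot: [0.708, 0.707, -0.0, -0.0]
force: [-0.5, 0.9, -0.6]
finger_gap: 0.627
gripper_force: 31.9
```

Below the rim plane with no contact force, so the plug has entered. Continuing.

step_arm(
  targets="0 0 1 0;0 0 2 0;0 0 3 0;0 0 4 0;0 0 5 0;0 0 6 0;0 0 6 0;0 0 6 0",
)

```text
t: 9.8
tcp_pos: [0.5469, -0.0002, 0.0877]
tool_rot: [0.708, 0.707, 0.0, 0.0]
force: [-1.2, 0.6, 4.2]
finger_gap: 0.627
gripper_force: 32.3
```

Contact at exactly the expected seated height (0.0877). Releasing.

step_arm(
  targets="0 0 0 0;0 0 0 0;0 0 0 0;0 0 0 0;0 0 0 0;0 0 0 0",
  gripper=0,
)

```text
t: 10.4
tcp_pos: [0.5469, -0.0002, 0.0872]
tool_rot: [0.708, 0.707, -0.0, -0.0]
force: [0.2, -0.2, 0.2]
finger_gap: 1.003
gripper_force: 0.0
```

step_arm(
  targets="0 0 -10 0;0 0 -30 0;0 0 -60 0;0 0 -90 0;0 0 -110 0;0 0 -110 0;0 0 -110 0;0 0 -110 0",
)

```text
t: 11.2
tcp_pos: [0.5459, 0.0, 0.1963]
tool_rot: [0.708, 0.707, -0.001, -0.001]
force: [-0.6, 0.4, -0.1]
finger_gap: 1.004
gripper_force: 0.0
```

```bash
python3 look.py w5.png cover:0.09 tray_grip:0.066; python3 - <<'E'
from fit import *
s=manip.sense(); im=np.load("w.npy").astype(int)
d=[x for x in manip.masks_of("wrist","cover") if im[x["pixels"]].mean(0).std()<15][0]
P,c=contour(d["pixels"],.100,s); print(circ(P))
E
```

```text
11.2 [0.5459 0.     0.1963] [ 0.708  0.707 -0.001 -0.001]
mask cover 0.9 1523 [205. 293.] [ 25.  55. 115.] [ 0.4982 -0.1073  0.09  ]
mask cover 0.81 1030 [295. 306.] [ 34.  79. 167.] [ 0.591  -0.1237  0.09  ]
mask cover 0.78 3755 [253. 193.] [185. 186. 184.] [ 0.5473 -0.0019  0.09  ]
mark cover 0.9 [293. 306.] [ 0.5891 -0.1241  0.09  ]
mark cover 0.66 [208. 284.] [ 0.5029 -0.0953  0.09  ]
mark cover 0.56 [254. 187.] [0.5476 0.0039 0.09  ]
mask tray_grip 0.81 7999 [240.  66.] [163. 170. 166.] [0.5353 0.1106 0.066 ]
(array([ 0.5477, -0.001 ,  0.0295]), np.float64(0.00095))
```

View pics/w5.png

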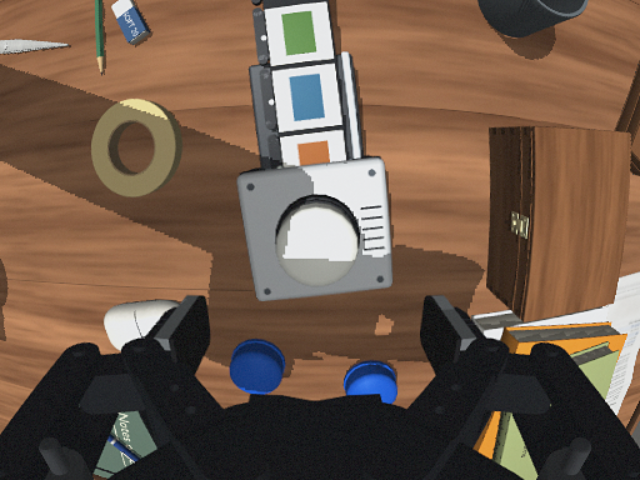

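The cover shows in the well at (316,240), level and centred. Next is the tray grip.

step_arm(
  targets="20 -2 0 -8;40 -4 0 -16;60 -5 0 -24;80 -7 0 -32;100 -9 0 -40;120 -10 0 -48;140 -12 0 -56;160 -14 0 -64;180 -15 0 -72;200 -17 0 -80;220 -18 0 -88;225 -18 0 -95",
)

```text
t: 12.7
tcp_pos: [0.5288, 0.2267, 0.197]
tool_rot: [-0.047, 0.999, 0.0, -0.0]
force: [-0.2, 0.2, 0.2]
finger_gap: 1.002
gripper_force: 0.0
```

step_arm(
  targets="0 0 0 0;0 0 0 0;0 0 0 0",
)

```text
t: 13.0
tcp_pos: [0.5293, 0.2243, 0.1972]
tool_rot: [-0.042, 0.999, -0.0, -0.0]
force: [-0.3, 0.0, -0.2]
finger_gap: 1.0
gripper_force: 0.0
```

```bash
python3 look.py w6.png tray_grip:0.066 well_rim:0.082; python3 - <<'E'
from fit import *
s=manip.sense(); im=np.load("w.npy").astype(int); print(s["tcp_pos"],s["q"])
o=(im[:,:,0]>110)&(im[:,:,2]<.4*im[:,:,0])&(im[:,:,1]<.65*im[:,:,0])&(im[:,:,1]>.3*im[:,:,0])
l,n=label(o)
for i in range(1,n+1):
    if (l==i).sum()>80:
        r,c=np.nonzero(l==i); m=(c.mean(),r.mean())
        print((l==i).sum(),m,cv2.minAreaRect(np.c_[c,r].astype(np.float32)),at("wrist",m,.082,s).round(4),at("wrist",m,.066,s).round(4))
        P,_=contour(l==i,.082,s); print(cv2.minAreaRect((P*1000).astype(np.float32)))
E
```

```text
13.0 [0.5293 0.2243 0.1972] [-0.042  0.999 -0.    -0.   ]
mask tray_grip 0.68 10063 [180. 173.] [116. 116. 105.] [0.5251 0.1552 0.066 ]
mark tray_grip 0.8 [256. 174.] [0.5199 0.2286 0.066 ]
mask well_rim 0.7 16917 [133. 170.] [127. 127. 122.] [0.5219 0.1126 0.082 ]
[0.52933622 0.22444429 0.19732934] [ 2.06761692e-01  5.02060877e-01  1.59568433e+00 -1.75034094e-05
  1.04388163e+00 -1.44864559e+00]
247 (np.float64(254.95141700404858), np.float64(174.23886639676113)) ((255.0, 175.5), (43.0, 12.0), 90.0) [0.5169 0.227  0.082 ] [0.5203 0.2274 0.066 ]
((518.4059448242188, 227.15167236328125), (39.315673828125, 10.685248374938965), 5.3386101722717285)
290 (np.float64(100.44827586206897), np.float64(180.84137931034482)) ((100.36901092529297, 181.01747131347656), (20.088886260986328, 15.000581741333008), 82.40535736083984) [0.5349 0.0768 0.082 ] [0.5394 0.0679 0.066 ]
((534.9030151367188, 76.50926971435547), (19.181785583496094, 17.671602249145508), 6.354102611541748)
107 (np.float64(14.373831775700934), np.float64(297.6542056074766)) ((13.335760116577148, 296.4233703613281), (18.848609924316406, 10.753374099731445), 25.016895294189453) [ 0.7184 -0.0988  0.082 ] [ 0.7343 -0.1185  0.066 ]
((720.0590209960938, -100.87417602539062), (21.38577651977539, 50.84542465209961), 5.659248352050781)
```

View pics/w6.png

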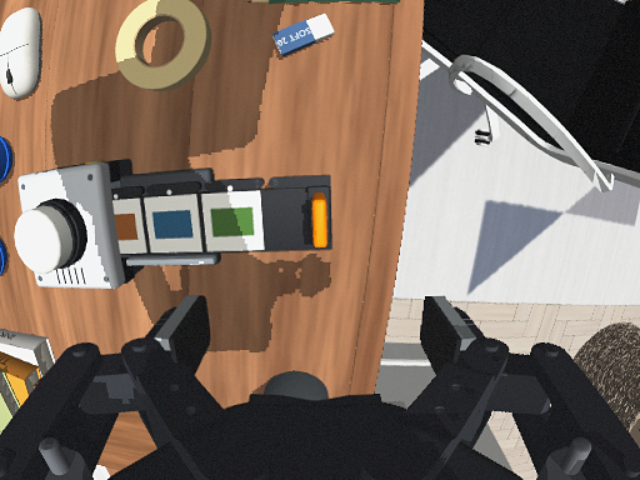

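The orange grip is at view (319,220), fitted to about (0.5195, 0.227) with yaw about 6°. Descending over it.

step_arm(
  targets="3 1 30 0;7 2.5 70 -1;10 3.5 105 -1;10 3.5 130 -1;10 3.5 142 -1;10 3.5 145 -1;10 3.5 145 -1;10 3.5 145 -1",
)

```text
t: 14.05
tcp_pos: [0.5202, 0.2277, 0.0536]
tool_rot: [-0.052, 0.999, 0.0, 0.001]
force: [1.0, 0.2, 0.1]
finger_gap: 1.001
gripper_force: 0.0
```

step_arm(
  targets="0 0 0 0;0 0 0 0;0 0 0 0;0 0 0 0;0 0 0 0;0 0 0 0;0 0 0 0;0 0 0 0;0 0 0 0;0 0 0 0",
  gripper=1,
  squeeze=40,
)

```text
t: 15.05
tcp_pos: [0.519, 0.2274, 0.0525]
tool_rot: [-0.052, 0.999, -0.0, 0.0]
force: [-0.7, 0.3, 4.1]
finger_gap: 0.11
gripper_force: 42.5
```

```bash
cat > st.py <<'E'
from h import *
P=[];
for i in range(4):
    s=manip.sense(); manip.snapshot("scene"); P.append(np.r_[s["tcp_pos"],s["force"],s["ft_torque"]])
m=np.mean(P,0); a=np.radians(96); u=np.array([np.cos(a),np.sin(a)])
print(s["t"],m.round(4),s["tool_rot"].round(4),"along",((m[:2]-[.5475,-.0016])@u).round(4),"F along",(m[3:5]@u).round(2),"F across",(m[3:5]@[u[1],-u[0]]).round(2),s["finger_gap"],s["gripper_force"])
E
python3 st.py
```

```text
15.2 [ 0.519   0.2275  0.0525 -0.7732 -0.81    4.2504 -0.1253  0.1426  0.4972] [-5.170e-02  9.987e-01 -0.000e+00  1.000e-04] along 0.2308 F along -0.72 F across -0.85 0.1107268314640491 42.69675672054291
```

step_arm(
  targets="0 -3 0 0;0 -6 0 0;0 -10 0 0;0 -14 0 0;0 -18 0 0;0 -22 0 0;0 -26 0 0;0 -29 0 0;0 -32 0 0;0 -34 0 0;0 -34 0 0;0 -34 0 0",
)

```text
t: 16.45
tcp_pos: [0.523, 0.1932, 0.0525]
tool_rot: [-0.052, 0.999, -0.0, 0.0]
force: [-0.2, -0.6, 5.9]
finger_gap: 0.109
gripper_force: 42.5
```

```bash
python3 st.py
```

```text
16.6 [ 0.523   0.1931  0.0525  0.1506 -0.2313  5.1217 -0.0171  0.0489  0.4847] [-5.180e-02  9.987e-01 -4.000e-04  4.000e-04] along 0.1962 F along -0.25 F across 0.13 0.10847095201895116 42.53331899642944
```

step_arm(
  targets="0 -2 0 0;0 -4 0 0;0 -6 0 0;0 -8 0 0;0 -9 0 0;0 -10 0 0;0 -10 0 0",
)

```text
t: 17.35
tcp_pos: [0.5241, 0.1833, 0.0525]
tool_rot: [-0.052, 0.999, -0.0, 0.001]
force: [-0.8, 1.1, 6.0]
finger_gap: 0.109
gripper_force: 42.5
```

step_arm(
  targets="0 -1 0 0;0 -1 0 0",
)

```text
t: 17.55
tcp_pos: [0.5243, 0.182, 0.0525]
tool_rot: [-0.052, 0.999, -0.001, 0.001]
force: [-0.4, -1.7, 5.2]
finger_gap: 0.108
gripper_force: 42.5
```

step_arm(
  targets="0 -1 0 0;0 -1 0 0",
)

```text
t: 17.75
tcp_pos: [0.5245, 0.1805, 0.0525]
tool_rot: [-0.052, 0.999, -0.001, 0.001]
force: [0.5, -3.7, 5.0]
finger_gap: 0.111
gripper_force: 42.4
```

step_arm(
  targets="0 -1 0 0;0 -1 0 0",
)

```text
t: 17.95
tcp_pos: [0.5246, 0.1789, 0.0525]
tool_rot: [-0.052, 0.999, -0.001, 0.0]
force: [0.2, -6.1, 5.8]
finger_gap: 0.11
gripper_force: 42.4
```

The ball is now pulling the tray in (force turned to -y). Continuing in fine steps until it reverses.

step_arm(
  targets="0 -1 0 0;0 -1 0 0",
)

```text
t: 18.15
tcp_pos: [0.5248, 0.177, 0.0525]
tool_rot: [-0.052, 0.999, -0.002, 0.0]
force: [1.0, -10.2, 5.2]
finger_gap: 0.112
gripper_force: 42.4
```

step_arm(
  targets="0 -0.5 0 0;0 -0.5 0 0",
)

```text
t: 18.35
tcp_pos: [0.5249, 0.1766, 0.0525]
tool_rot: [-0.052, 0.999, -0.002, 0.0]
force: [0.6, -8.0, 5.3]
finger_gap: 0.109
gripper_force: 42.5
```

```bash
python3 st.py
```

```text
18.5 [ 0.5249  0.1766  0.0525  0.9294 -7.8736  5.1799 -0.9654 -0.1051  0.3916] [-5.220e-02  9.986e-01 -1.800e-03  4.000e-04] along 0.1796 F along -7.93 F across 0.1 0.11186468457988316 42.48501777648926
```

step_arm(
  targets="0 -0.5 0 0;0 -0.5 0 0",
)

```text
t: 18.75
tcp_pos: [0.5249, 0.1765, 0.0525]
tool_rot: [-0.052, 0.999, -0.001, 0.0]
force: [1.2, -5.4, 5.7]
finger_gap: 0.111
gripper_force: 42.5
```

step_arm(
  targets="0 -0.5 0 0;0 -0.5 0 0",
)

```text
t: 18.95
tcp_pos: [0.5249, 0.1764, 0.0525]
tool_rot: [-0.052, 0.999, -0.001, 0.001]
force: [1.2, -3.8, 6.3]
finger_gap: 0.108
gripper_force: 42.5
```

```bash
python3 st.py
```

```text
19.1 [ 0.5249  0.1765  0.0525  1.0053 -4.019   5.3432 -0.4993 -0.0626  0.4509] [-5.200e-02  9.986e-01 -1.200e-03  6.000e-04] along 0.1794 F along -4.1 F across 0.58 0.10685384353272756 42.45692431926727
```

The TCP now stays at 0.1765 while the force drops, so the tray sits in the notch. I'll bring the command up to it.

step_arm(
  targets="0 -0.5 0 0;0 -1 0 0;0 -1 0 0",
)

```text
t: 19.45
tcp_pos: [0.525, 0.1763, 0.0525]
tool_rot: [-0.052, 0.999, -0.001, 0.001]
force: [1.6, -0.5, 5.8]
finger_gap: 0.11
gripper_force: 42.4
```

```bash
python3 st.py
```

```text
19.6 [ 5.2490e-01  1.7630e-01  5.2500e-02  6.7860e-01 -8.2470e-01  5.6582e+00
 -8.9800e-02  5.2000e-03  4.3080e-01] [-5.180e-02  9.987e-01 -6.000e-04  6.000e-04] along 0.1793 F along -0.89 F across 0.59 0.11326311461176135 42.42397964000702
```

step_arm(
  targets="0 -0.5 0 0;0 -1 0 0;0 -1 0 0;0 -1 0 0",
)

```text
t: 20.05
tcp_pos: [0.525, 0.1761, 0.0525]
tool_rot: [-0.052, 0.999, -0.0, 0.001]
force: [0.3, 1.7, 4.4]
finger_gap: 0.108
gripper_force: 42.5
```

```bash
python3 st.py; python3 look.py w7.png cover:0.09
```

```text
20.2 [0.525  0.1761 0.0525 0.377  2.4851 4.9062 0.3855 0.0167 0.4776] [-5.160e-02  9.987e-01 -0.000e+00  7.000e-04] along 0.1791 F along 2.43 F across 0.63 0.10565228276031585 42.49418020248413
20.25 [0.525  0.1762 0.0525] [-0.052  0.999 -0.     0.001]
```

View pics/w7.png

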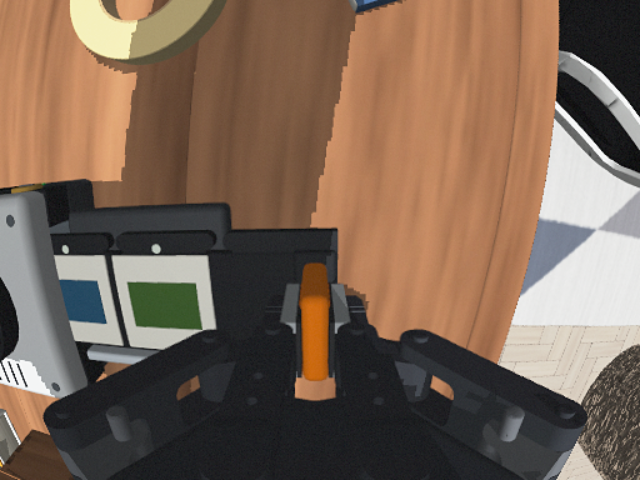

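The pads hold the grip at (315,320). One slide is inside the housing and the push rises against the notch without the tray moving. At 0.179 m along, it matches the expected 0.180 m for the first stop, so I'm handing in.

```bash
python3 -c "
from station import manip
print(manip.sign_off())"
```

```text
the job is handed in; nothing more can be done
None
```

The cover is set level in the light well and let go, and the tray is held by its grip in the first stop; the job was handed in at about 20 s, and no verdict came back.

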